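# Refit the double lid on a storage tin and hold the outer lid off

### The arm

A 6-joint arm with a two-finger parallel gripper is mounted at the origin on a cart in front of the work surface, level with it; the furniture and walls round the work are solid. World frame = base frame: x ahead of the robot, y to its left, z up, the work surface at z = 0. Lengths are in m, angles in rad, forces in N, time in s.
With the tool pointing down it reaches from about 0.3 to 0.775 m from the base axis. Payload 14.6 kg.
Tool frame: the origin (TCP) lies midway between the tips of the shut fingers; the grasp point (between the pads) lies 19 mm behind it; z points along the fingers, y is the line along which they close (so a half turn about z gives the same grasp; the last joint's range is limited). The gripper opens to 85 mm and grips with 20 to 120 N. Pads are 22 mm wide; open, the fingers measure 114 mm over their backs; the gripper's body (76 mm by 85 mm) begins 54 mm behind the grasp point. The pads swing forward as they close: fully open they stand 13 mm farther back than shut.
Start: joints at [1.229, 0.3, 1.521, -0, 1.321, -0.067], TCP at [0.149, 0.529, 0.231] pointing down, gripper open.
Joint ranges: [-3.03, 3.03], [-0.79, 2.21], [0.23, 2.52], [-1.04, 4.18], [0, 3.07], [-2.55, 2.55]. Speed limits (rad/s): [2.22, 2.22, 2.57, 3.14, 3.14, 3.14].

### API

Orientations are given as a unit quaternion [x, y, z, w].
In Python, from plant import robot, get_image gives the robot as it stands. The module is installed in compiled form; this text tells all that it offers.
- The arm moves only by the shell command python3 -m crank 'ROWS' [OPENING]. ROWS is JSON, a list of rows, each an object with "slide": the shift along the world's x, y, z in cm, a list of three; "turn": the turn, a rotation vector about the world's x, y, z in rad, a list of three. A call has 1 to 12 rows; each row is the pose to reach, as a shift and turn from the pose commanded when the call began; what a row does not reach only later rows make up. A row lasts 1/8 s, in which the tool goes at most 62.5 mm and 10.7 degrees, less where a joint would pass 70% of its speed; a pose out of reach is approached as far as the arm can. A call with a gripper value outside its range is refused whole. OPENING is the closure, from -1 (fully open) to 1 (shut), set as the call begins (- or left out, the last holds). The fingers move at their own pace and stop on an object; the grip force is fixed at half the most. Time passes only in rows, so rows that repeat a pose let the fingers close. It gives the time, the measured TCP pose, the force, the opening and the grip force at its end, in the units of the state.
- robot.observe(): the state, without advancing time (a new reading comes with each control period).
- get_image(name): name is "side" or "top"; returns a dict with "pixels" (480x640x3 uint8, red, green, blue), "fx", "fy", "cx", "cy" (pixels), "extrinsics" (4x4, takes a point from world to camera coordinates). Camera axes: x right, y down, z forward; pixel columns grow to the right and rows downward; lengths in m; the calibration is good to about 2 mm. A picture is of the moment at which its call begins. There is no depth.
- robot.finish_job(): hands the job in; it is judged then, once.
The state is a dict: "t": time; "joint_pos": joint angles; "joint_vel": joint speeds; "joint_efforts": joint torques, N m; "eef_pos": TCP position; "eef_rot": TCP orientation; "contact_force": force on the tool from outside, world axes, zero at the start; "ft_torque": the same for the moment, N m; "width": finger opening in m; "grip_force": force on a finger pad.
Only numpy, scipy, OpenCV 4.12 (cv2) and the standard library are available. Lean on these libraries where they do the work, as an engineer would, in place of code of your own. Each camera call takes 0.05 s, during which the arm holds its last target. There are 200 camera calls.

### The job

Pick up the nested double lid by the wooden knob, so that both lids come together, and lower it (do not drop it) onto the open blue tin until the inner lid is fully home in the mouth; then let go of the knob. Now take the blue outer lid alone and lift it straight off, leaving the white inner lid seated and undisturbed so that I can stick the date on it, and finish still holding the outer lid level over the tin, about 10 cm above where it sat. Leave the blue tin standing where it is and do not disturb the closed green tin, the mug or the spoon.

Things in the scene. Friction and masses are not known exactly. Their poses are not given: they have to be found in the camera images.
- tin: Open blue tin, the only open one, loose, 0.7 kg. Origin: centre of its underside, z up. Body 76 mm across up to 70 mm, then a shoulder in to a bare metal neck, 53 mm outside, from 78 mm up to the rim at 100 mm (outer edge chamfered); bore of the neck 47 mm.
- tin_mouth (a point): Centre of the blue tin's mouth, at rim height, 100 mm above its underside.
- inner_lid: White inner lid, 100 g, loose, starts upright on the worktop under the outer lid. Plug 44.6 mm across, 22 mm deep, lowest 8 mm tapered to 37 mm; flange 55 mm across, 3 mm thick, rests on the tin's rim; straight wooden knob 14 mm across, from 25 to 55 mm up, its top 25 mm showing above the outer lid. Origin: centre of the plug's underside, z up; when home it is 78 mm above the tin's underside.
- inner_knob (a point): On the axis of the inner lid's wooden knob, 45 mm above the inner lid's origin, 10 mm below the knob's top and 15 mm above the top of the outer lid when nested.
- outer_lid: Blue ribbed cap, 60 g, loose, 65 mm across, 24 mm high, skirt bore 60 mm, 19 mm deep; knob passes freely through its 22 mm hole. Only rests on the inner lid's flange: lifting the knob carries both, lifting the cap by its rim only itself. Origin: centre of the skirt's lower edge, z up; nested 6 mm above the inner lid's origin; on the tin 84 mm above its underside, 6 mm above the shoulder.
- closed_tin: Closed round green tin, a bystander, loose, 76 mm across, 133 mm high with its knob; origin at the centre of its underside.
- mug: Teal mug, a bystander, loose, 77 mm across (112 mm with its handle), 96 mm high; stands behind the work; origin at the centre of its underside.
- spoon: Metal teaspoon, a bystander, loose, lying flat, 137 mm long, 13 mm high; nearer the robot than the work; origin at the centre of its underside.
Things that resemble listed ones, but are neither listed nor needed, are in the scene too. What is meant by the outer_lid is not red, and is the larger of those in its own colour.

How it is judged:
On the way, in this order (a step that is already met when the one before it is completed fails the run):
1. both lids, still nested, are lifted off the worktop by the knob (height (world z) of inner_lid above 0.03 m and contact force between the fingers and inner_lid above 0.3 N and z of outer_lid in the frame of inner_lid between 0.003 and 0.009 m), for 0.2 s.
2. the nested lids are fully home on the blue tin and the knob is let go (horizontal distance between inner_lid and tin below 0.004 m and z of inner_lid in the frame of tin between 0.075 and 0.0805 m and angle between the z axis of inner_lid and the z axis of tin, either way round below 0.06 rad and z of outer_lid in the frame of inner_lid between 0.003 and 0.009 m and contact force between the fingers and inner_lid below 0.1 N), for 0.2 s.
At the end, for the whole second after the job is handed in: Outer lid held still in the fingers, level within 0.25 rad, 80 mm or more above its seat, within 50 mm of the tin's axis, touching neither inner lid nor tin; inner lid home (within 3 mm in height, 4 mm sideways, 0.06 rad), untouched; blue tin upright, moved under 30 mm (horizontal distance between inner_lid and tin below 0.004 m and z of inner_lid in the frame of tin between 0.075 and 0.0805 m and angle between the z axis of inner_lid and the z axis of tin, either way round below 0.06 rad and z of outer_lid in the frame of tin above 0.164 m and horizontal distance between outer_lid and tin below 0.05 m and angle between outer_lid's own z axis and vertical below 0.25 rad and contact force between the fingers and outer_lid above 0.5 N and linear speed of outer_lid below 0.03 m/s and linear speed of inner_lid below 0.02 m/s and contact force between the fingers and inner_lid below 0.1 N and contact force between outer_lid and inner_lid below 0.05 N and contact force between outer_lid and tin below 0.05 N and angle between tin's own z axis and vertical below 0.05 rad and distance of tin from where it was at the start of the episode below 0.03 m); the arm keeps its last pose, push and grip.
It fails at once if the outer lid comes off the inner lid while the inner lid is not home in the tin, or the inner lid is pulled up with it (more than about 4 mm) (distance between outer_lid and inner_lid above 0.016 m and not (horizontal distance between inner_lid and tin below 0.006 m and z of inner_lid in the frame of tin between 0.072 and 0.0825 m and angle between the z axis of inner_lid and the z axis of tin, either way round below 0.12 rad)).
It fails at once if the lids are dropped (moving at over 0.4 m/s with no finger on them) (contact force between the fingers and inner_lid below 0.01 N and contact force between the fingers and outer_lid below 0.01 N and linear speed of any of inner_lid, outer_lid above 0.4 m/s).
It fails at once if the blue tin is shoved more than 30 mm or tipped (distance of tin from where it was at the start of the episode above 0.03 m or angle between tin's own z axis and vertical above 0.25 rad).
It fails at once if the green tin, the mug or the spoon is moved more than 20 mm (distance of any of closed_tin, mug, spoon from where it was at the start of the episode above 0.02 m).
It also fails if it takes over 62 s, if anything falls off the work surface, if the arm or the gripper's body presses on something with over 40 N, if the wrist force passes 120 N, or if a joint passes its speed limit or range.

## Working session

There is one attempt and no reset: what is moved stays moved. The work goes in short steps, Python scripts to look and compute and a shell command to move; the robot and the scene stay as the last step left them, time stands still between calls to the robot, and variables do not carry over. Pictures are saved under pics/ and viewed, at most 10 in all, crops included, and the job is handed in when it is done.

```bash
mkdir -p pics; cat > h.py <<'E'
import numpy as np,cv2
from plant import robot,get_image
def ray(im,u,v):
    E=np.array(im['extrinsics']);R=E[:3,:3];t=E[:3,3]
    d=R.T@np.array([(u-im['cx'])/im['fx'],(v-im['cy'])/im['fy'],1.]);return -R.T@t,d
def onz(im,u,v,z):
    o,d=ray(im,u,v);return o+d*(z-o[2])/d[2]
def proj(im,p):
    E=np.array(im['extrinsics']);q=E[:3,:3]@np.array(p)+E[:3,3]
    return im['fx']*q[0]/q[2]+im['cx'],im['fy']*q[1]/q[2]+im['cy']
def save(im,n,crop=None,s=1):
    p=im['pixels'][:,:,::-1]
    if crop: p=p[crop[1]:crop[3],crop[0]:crop[2]]
    cv2.imwrite('pics/'+n,cv2.resize(p,None,fx=s,fy=s,interpolation=cv2.INTER_CUBIC))
E
python3 - <<'E'
from h import *
for n in('top','side'):
    im=get_image(n);save(im,n+'0.png');o,d=ray(im,320,240);print(n,o,d,im['fx'])
print(robot.observe())
E
```

```text
top [0.42564213 0.01375482 1.05971346] [ 0.1517484   0.04984172 -0.98729991] 442.9509032011633
side [ 0.18458299 -0.72525891  0.54627408] [ 0.37393501  0.79918985 -0.47072999] 458.8102825798026
{'t': 0.1, 'joint_pos': array([ 1.22936594e+00,  3.00435853e-01,  1.52153701e+00, -1.27946413e-05,
        1.32070702e+00, -6.65818125e-02]), 'joint_vel': array([-0.00102979, -0.00140978, -0.00111523,  0.00172522,  0.0009531 ,
       -0.0014983 ]), 'joint_efforts': array([ 2.23933588e-03, -5.44384575e+01, -3.62361073e+01,  9.38514717e-06,
        3.05248286e-03, -3.80889458e-05]), 'eef_pos': array([0.14919358, 0.52915156, 0.2307593 ]), 'eef_rot': array([ 1.36990550e-01,  9.90572205e-01, -5.33593026e-04, -1.04063267e-04]), 'contact_force': array([ 0.05881261, -0.52457906, -1.07668349]), 'ft_torque': array([ 0.01315927, -0.01561608, -0.00602748]), 'grip_force': 0.0, 'width': 0.08572388949419782}
```

View pics/top0.png

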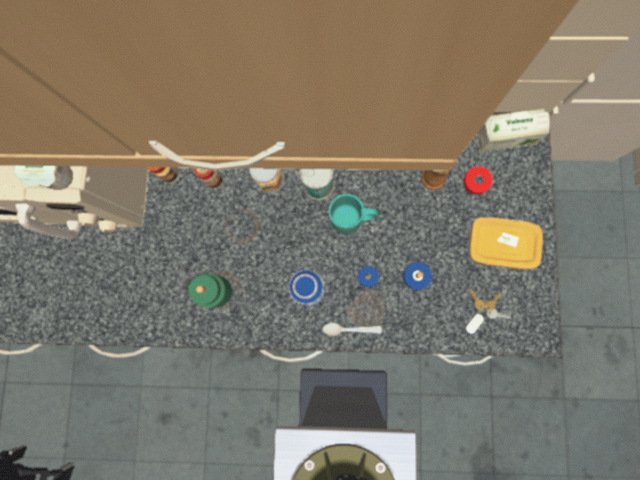

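View pics/side0.png

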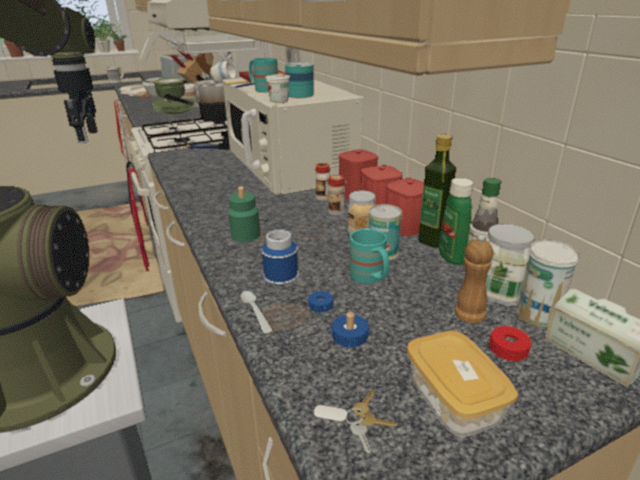

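Candidates for the outer lid, top/side pixel:
- **Blue cap with the wooden knob:** (418,276)/(350,330). It is the larger blue one, so I choose it.
- **Small blue ring:** (368,277)/(321,301). Rejected as too small.
- **Red ring:** (478,180)/(510,343). Rejected on colour.

The open tin is at (306,287)/(280,260). The green tin is at (208,290), the mug at (347,213), and the spoon at (350,329).

```bash
cat > m.py <<'E'
from h import *
def blobs(im,lo,hi,amin=60):
    hsv=cv2.cvtColor(im['pixels'],cv2.COLOR_RGB2HSV);m=cv2.inRange(hsv,lo,hi)
    m=cv2.morphologyEx(m,cv2.MORPH_CLOSE,np.ones((3,3)))
    n,l,s,c=cv2.connectedComponentsWithStats(m)
    return [(s[i][:5].tolist(),c[i].round(1).tolist()) for i in range(1,n) if s[i][4]>amin],l
E
python3 - <<'E'
from m import *
T=get_image('top');S=get_image('side')
for n,im in(('top',T),('side',S)):
    b,_=blobs(im,(105,120,40),(125,255,255))
    for x in b:print(n,'blue',x)
    b,_=blobs(im,(5,70,90),(22,255,255),8)
    for x in b:
        if (n=='top' and 400<x[1][0]<435 and 260<x[1][1]<295) or (n=='side' and 330<x[1][0]<370 and 300<x[1][1]<345):print(n,'wood',x)
for nm,u,v,z in(('lid top',418,276,.03),('tin mouth',306,287,.1),('small',368,277,.012),('mug',347,213,.09),('green',208,290,.11)):print(nm,onz(T,u,v,z).round(4))
a=T['pixels'][240:320,270:450][:,:,::-1];b=S['pixels'][210:360,230:390][:,:,::-1]
a=cv2.resize(a,None,fx=4,fy=4,interpolation=2)[:, :720];b=cv2.resize(b,(267,250))
o=np.zeros((570,720,3),np.uint8);o[:320]=a;o[320:,:267]=b;cv2.imwrite('pics/c1.png',o)
E
```

```text
top blue ([404, 262, 28, 28, 480], [417.2, 275.5])
top blue ([358, 266, 21, 21, 284], [367.8, 276.2])
top blue ([290, 271, 32, 32, 208], [308.1, 288.2])
top blue ([296, 277, 18, 19, 270], [304.7, 286.0])
top wood ([416, 272, 7, 6, 30], [418.8, 274.6])
side blue ([263, 242, 33, 14, 184], [279.2, 250.2])
side blue ([263, 254, 34, 27, 712], [280.1, 267.7])
side blue ([309, 291, 24, 21, 398], [320.4, 301.2])
side blue ([332, 316, 37, 31, 799], [349.7, 332.0])
side wood ([347, 312, 7, 17, 113], [349.9, 319.8])
lid top [ 0.5037 -0.1629  0.03  ]
tin mouth [0.4698 0.09   0.1   ]
small [ 0.5003 -0.0488  0.012 ]
mug [0.6367 0.0038 0.09  ]
green [0.4586 0.3004 0.11  ]
```

View pics/c1.png

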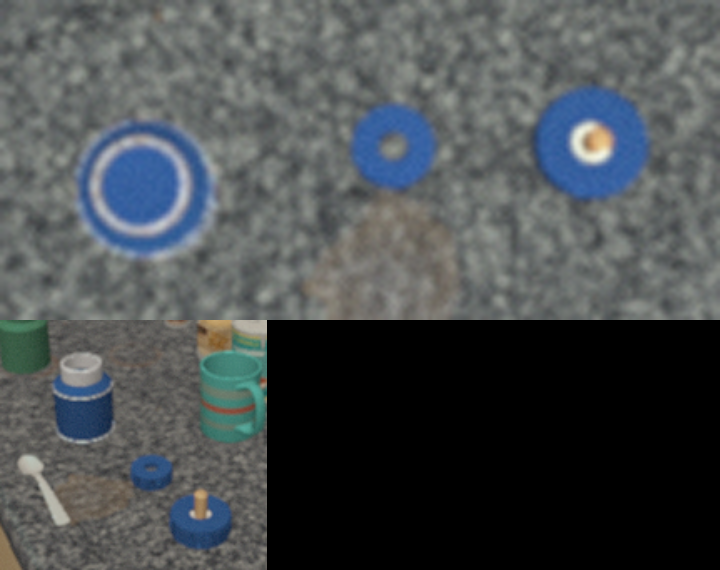

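The crop confirms it: the large blue cap has a wooden knob through its hole and white inner lid showing around it. The blue tin with the bare neck is at the left.

```bash
python3 - <<'E'
from m import *
T=get_image('top');S=get_image('side')
def sil(im,box,lo,hi):
    x,y,X,Y=box;hsv=cv2.cvtColor(im['pixels'],cv2.COLOR_RGB2HSV);m=cv2.inRange(hsv,lo,hi);k=np.zeros_like(m);k[y:Y,x:X]=m[y:Y,x:X]
    h=cv2.convexHull(cv2.findNonZero(k));return cv2.fitEllipse(h)
bl=((105,110,40),(125,255,255))
e=sil(T,(398,256,438,296),*bl);print('lid',e,onz(T,*e[0],.018))
e=sil(S,(325,314,375,350),*bl);print('lid side',e,onz(S,*e[0],.018))
e=sil(T,(285,266,326,308),*bl);print('tin body',e,onz(T,*e[0],.035))
e=sil(T,(295,276,316,298),*bl);print('tin bore',e,onz(T,*e[0],.1))
print('knob side axis',onz(S,350.2,314,.052))
# side neck: bright band
g=S['pixels'][225:250,255:305].astype(int);v=np.argwhere((g.min(2)>115));print('neck',v.min(0)+[225,255],v.max(0)+[225,255])
e=sil(S,(255,240,305,285),*bl);print('tin side',e,onz(S,*e[0],.035))
E
```

```text
lid ((417.2870788574219, 275.4972229003906), (27.495359420776367, 27.787870407104492), 104.80374145507812) [ 0.50570243 -0.16332101  0.018     ]
lid side ((349.55731201171875, 330.34326171875), (33.24885940551758, 38.024078369140625), 91.92034149169922) [ 0.5033558  -0.16121876  0.018     ]
tin body ((305.5935974121094, 286.7036437988281), (31.19468116760254, 32.135562896728516), 3.6844582557678223) [0.47346584 0.09613902 0.035     ]Traceback (most recent call last):
  File "<stdin>", line 10, in <module>
  File "<stdin>", line 5, in sil
cv2.error: OpenCV(4.12.0) /io/opencv/modules/imgproc/src/shapedescr.cpp:361: error: (-201:Incorrect size of input array) There should be at least 5 points to fit the ellipse in function 'fitEllipseNoDirect'
```

```bash
python3 - <<'E'
from m import *
T=get_image('top');S=get_image('side')
print('bore',onz(T,304.7,286.2,.1))
print('knob side axis',onz(S,350.2,314,.052), proj(S,(.5045,-.162,.055)),proj(T,(.5045,-.162,.055)))
hsv=cv2.cvtColor(S['pixels'],cv2.COLOR_RGB2HSV)
m=cv2.inRange(hsv,(0,0,110),(179,60,255));print(["%d:%s"%(r,(np.flatnonzero(m[r,255:305])+255)[[0,-1]].tolist()) for r in range(230,250,2) if m[r,255:305].any()])
for c in((.470,.092),(.4735,.096)):print(proj(S,(*c,.1)),proj(S,(*c,.078)),proj(T,(*c,.1)))
E
```

```text
bore [0.47147774 0.09288137 0.1       ]
knob side axis [ 0.50528382 -0.15909555  0.052     ] (np.float64(350.6365506403992), np.float64(313.64791995746555)) (np.float64(419.4986363983087), np.float64(274.8128373711245))
['230:[272, 304]', '232:[268, 291]', '234:[266, 299]', '236:[262, 290]', '238:[266, 304]', '240:[257, 290]', '242:[266, 303]', '244:[260, 290]', '246:[267, 298]', '248:[261, 297]']
(np.float64(278.3195337433748), np.float64(235.27368653491618)) (np.float64(278.92439218680323), np.float64(244.41524344399082)) (np.float64(305.086520431119), np.float64(286.8938932124527))
(np.float64(279.1874743122636), np.float64(234.15026566962433)) (np.float64(279.7805142027571), np.float64(243.26139689026354)) (np.float64(303.2899244617897), np.float64(285.232947790973))
```

```bash
python3 -m crank '[{"slide":[6,-6,0],"turn":[0,0,0]},{"slide":[20,-20,0],"turn":[0,0,0]},{"slide":[27,-40,0],"turn":[0,0,0]},{"slide":[27,-40,0],"turn":[0,0,0]},{"slide":[35.6,-69.1,0],"turn":[0,0,0]},{"slide":[35.6,-69.1,0],"turn":[0,0,0]},{"slide":[35.6,-69.1,0],"turn":[0,0,0]},{"slide":[35.6,-69.1,-4],"turn":[0,0,0]},{"slide":[35.6,-69.1,-10],"turn":[0,0,0]},{"slide":[35.6,-69.1,-13],"turn":[0,0,0]},{"slide":[35.6,-69.1,-13],"turn":[0,0,0]},{"slide":[35.6,-69.1,-13],"turn":[0,0,0]}]' 0.2
```

```text
t: 1.9
eef_pos: [0.4844, -0.1121, 0.1261]
eef_rot: [0.137, 0.991, -0.0, 0.0]
contact_force: [-0.2, 0.1, 1.3]
width: 0.0343
grip_force: 0.0
```

```bash
python3 -m crank '[{"slide":[2,-5,-2.5],"turn":[0,0,0]},{"slide":[2,-5,-2.5],"turn":[0,0,0]},{"slide":[2,-5,-2.5],"turn":[0,0,0]},{"slide":[2,-5,-2.5],"turn":[0,0,0]}]'; python3 - <<'E'
from h import *
o=robot.observe();print(o['joint_pos'],o['eef_pos'])
S=get_image('side');save(S,'s2.png',(270,200,430,360),4)
E
```

```text
t: 2.4
eef_pos: [0.5041, -0.1592, 0.1027]
eef_rot: [0.136, 0.991, -0.0, 0.001]
contact_force: [-0.1, 0.1, -0.1]
width: 0.0341
grip_force: 0.0
[-3.75308805e-01  3.97175520e-01  1.71293672e+00  8.92462465e-05
  1.03019186e+00 -1.67253590e+00] [ 0.50409463 -0.15924657  0.1026714 ]
```

View pics/s2.png

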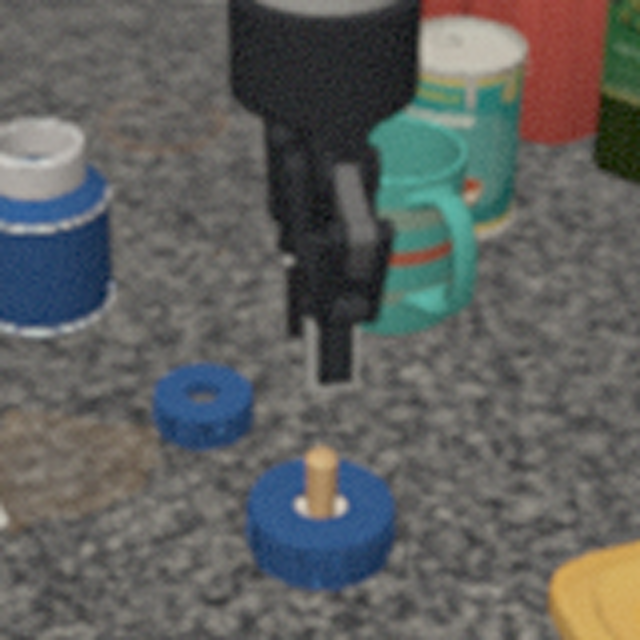

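The picture shows the gripper above the lid: finger tips at about (353,296) full-frame, knob at (350,313).

```bash
python3 - <<'E'
from h import *
S=get_image('side');p=robot.observe()['eef_pos'];y=np.array([.27,.963,0])
print(p)
for k in(-.017,-.03,0,.017):print(k,[proj(S,p+k*y+[0,0,dz]) for dz in(0,.004)])
for c in((.5048,-.162,.055),(.5048,-.162,.035)):print(proj(S,c))
E
```

```text
[ 0.50413665 -0.15936718  0.1026403 ]
-0.017 [(np.float64(352.4464889631853), np.float64(295.9187850528274)), (np.float64(352.4861440099685), np.float64(293.9352816051121))]
-0.03 [(np.float64(354.29554780038245), np.float64(300.40686561695713)), (np.float64(354.34037489628946), np.float64(298.40458938023454))]
0 [(np.float64(350.1095210889217), np.float64(290.2464398118417)), (np.float64(350.1428336322001), np.float64(288.2871310063131))]
0.017 [(np.float64(347.8596578849403), np.float64(284.78551714426135)), (np.float64(347.8870692557068), np.float64(282.8499951344642))]
(np.float64(350.7871869590811), np.float64(313.600154786939))
(np.float64(350.6193135152146), np.float64(322.7474855241343))
```

```bash
python3 -m crank '[{"slide":[0,-0.2,-3],"turn":[0,0,0]},{"slide":[0,-0.2,-5],"turn":[0,0,0]},{"slide":[0,-0.2,-6],"turn":[0,0,0]},{"slide":[0,-0.2,-6.6],"turn":[0,0,0]},{"slide":[0,-0.2,-6.6],"turn":[0,0,0]}]' && python3 -m crank '[{"slide":[0,0,0],"turn":[0,0,0]},{"slide":[0,0,0],"turn":[0,0,0]},{"slide":[0,0,0],"turn":[0,0,0]},{"slide":[0,0,0],"turn":[0,0,0]},{"slide":[0,0,0],"turn":[0,0,0]}]' 1
```

```text
t: 3.12
eef_pos: [0.5041, -0.162, 0.0361]
eef_rot: [0.137, 0.991, -0.0, 0.0]
contact_force: [-0.4, 0.4, 0.0]
width: 0.0339
grip_force: 0.0
t: 3.75
eef_pos: [0.5043, -0.1622, 0.0366]
eef_rot: [0.137, 0.991, -0.0, 0.001]
contact_force: [-0.9, 1.1, 6.4]
width: 0.0112
grip_force: 58.9
```

```bash
python3 -m crank '[{"slide":[0,0,0.5],"turn":[0,0,0]},{"slide":[0,0,1.5],"turn":[0,0,0]},{"slide":[0,0,3],"turn":[0,0,0]},{"slide":[0,0,5],"turn":[0,0,0]},{"slide":[0,0,5],"turn":[0,0,0]},{"slide":[0,0,5],"turn":[0,0,0]}]'; python3 - <<'E'
from h import *
S=get_image('side');save(S,'s3.png',(270,200,430,360),4)
E
```

```text
t: 4.5
eef_pos: [0.5037, -0.1621, 0.0856]
eef_rot: [0.137, 0.991, 0.0, -0.0]
contact_force: [-0.3, 0.9, -1.2]
width: 0.0115
grip_force: 58.7
```

View pics/s3.png

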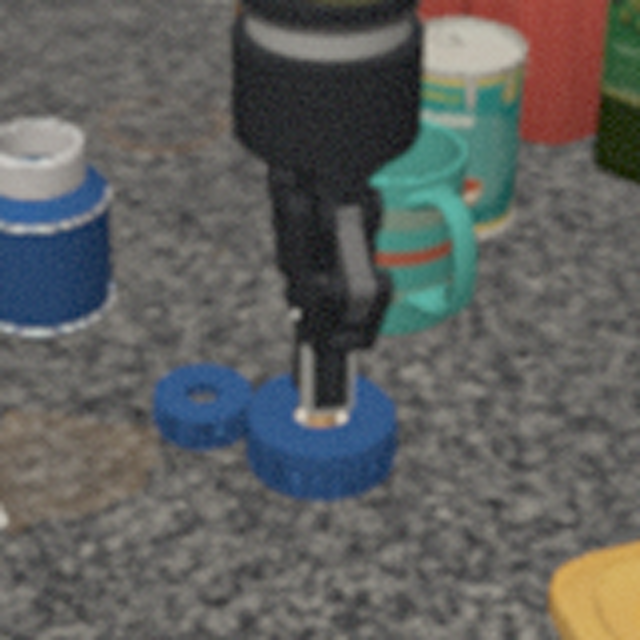

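The picture shows both lids hanging level from the knob at about (351,308) full-frame, clear of the small ring.

```bash
python3 -m crank '[{"slide":[0,0,4],"turn":[0,0,0]},{"slide":[0,2,8.5],"turn":[0,0,0]},{"slide":[-0.5,6,8.5],"turn":[0,0,0]},{"slide":[-1,10,8.5],"turn":[0,0,0]},{"slide":[-1.6,14,8.5],"turn":[0,0,0]},{"slide":[-2.2,18,8.5],"turn":[0,0,0]},{"slide":[-2.8,22,8.5],"turn":[0,0,0]},{"slide":[-3.1,24.5,8.5],"turn":[0,0,0]},{"slide":[-3.3,25.6,8.5],"turn":[0,0,0]},{"slide":[-3.3,25.6,8.5],"turn":[0,0,0]},{"slide":[-3.3,25.6,8.5],"turn":[0,0,0]},{"slide":[-3.3,25.6,8.5],"turn":[0,0,0]}]'; python3 - <<'E'
from h import *
S=get_image('side');T=get_image('top')
a=cv2.resize(S['pixels'][180:300,220:340],None,fx=3.3,fy=3.3,interpolation=2);b=cv2.resize(T['pixels'][240:360,250:370],None,fx=3.3,fy=3.3,interpolation=2)
cv2.imwrite('pics/s4.png',np.hstack([a,b])[:,:,::-1])
p=robot.observe()['eef_pos'];print(p)
for dz in(-.0366,-.0306,-.0066):print(proj(S,p+[0,0,dz]))
E
```

```text
t: 6.05
eef_pos: [0.4711, 0.0931, 0.1708]
eef_rot: [0.137, 0.991, -0.0, -0.0]
contact_force: [0.7, 0.9, -0.9]
width: 0.0114
grip_force: 59.1
[0.47103399 0.09336875 0.170798  ]
(np.float64(277.5842312179188), np.float64(220.32107281756802))
(np.float64(277.4123545366942), np.float64(217.71214331535563))
(np.float64(276.71464437854064), np.float64(207.12154660013664))
```

View pics/s4.png

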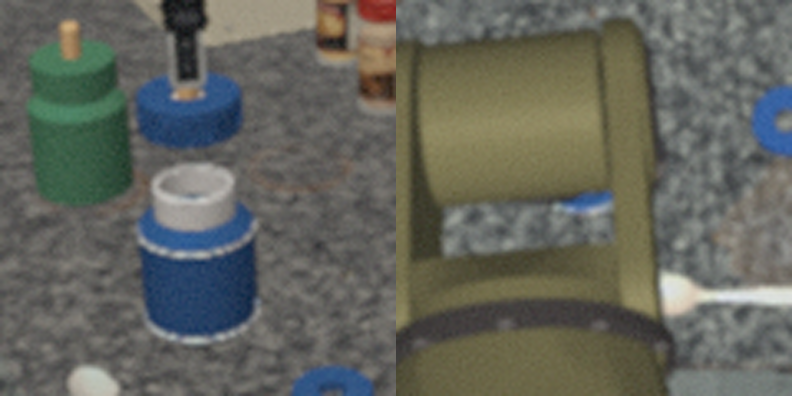

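The left panel shows the lid level at full-frame (277,213), above the mouth at (279,236). Both fit the tin being within about 1 mm of the tool axis. The arm hides the tin in the top view (right panel).

```bash
python3 -m crank '[{"slide":[0,-0.1,-1],"turn":[0,0,0]},{"slide":[0,-0.1,-2],"turn":[0,0,0]},{"slide":[0,-0.1,-3],"turn":[0,0,0]},{"slide":[0,-0.1,-3.6],"turn":[0,0,0]},{"slide":[0,-0.1,-3.9],"turn":[0,0,0]},{"slide":[0,-0.1,-3.9],"turn":[0,0,0]}]'
```

```text
t: 6.9
eef_pos: [0.471, 0.0929, 0.1317]
eef_rot: [0.137, 0.991, -0.0, -0.0]
contact_force: [0.0, 0.8, -2.0]
width: 0.0114
grip_force: 59.1
```

```bash
python3 -m crank '[{"slide":[0,0,-0.2],"turn":[0,0,0]},{"slide":[0,0,-0.4],"turn":[0,0,0]},{"slide":[0,0,-0.6],"turn":[0,0,0]},{"slide":[0,0,-0.8],"turn":[0,0,0]},{"slide":[0,0,-0.8],"turn":[0,0,0]}]'
```

```text
t: 7.52
eef_pos: [0.4709, 0.0929, 0.1237]
eef_rot: [0.137, 0.991, -0.0, -0.0]
contact_force: [-0.2, -0.6, -1.7]
width: 0.0112
grip_force: 59.1
```

```bash
python3 -m crank '[{"slide":[0,0,-0.2],"turn":[0,0,0]},{"slide":[0,0,-0.4],"turn":[0,0,0]},{"slide":[0,0,-0.6],"turn":[0,0,0]},{"slide":[0,0,-0.75],"turn":[0,0,0]},{"slide":[0,0,-0.85],"turn":[0,0,0]},{"slide":[0,0,-0.85],"turn":[0,0,0]},{"slide":[0,0,-0.85],"turn":[0,0,0]}]'
```

```text
t: 8.4
eef_pos: [0.4709, 0.0929, 0.1153]
eef_rot: [0.137, 0.991, -0.0, 0.0]
contact_force: [-0.8, 0.3, -2.5]
width: 0.0114
grip_force: 59.1
```

```bash
python3 -m crank '[{"slide":[0,0,-0.05],"turn":[0,0,0]},{"slide":[0,0,-0.1],"turn":[0,0,0]},{"slide":[0,0,-0.1],"turn":[0,0,0]},{"slide":[0,0,-0.1],"turn":[0,0,0]}]';python3 -m crank '[{"slide":[0,0,-0.05],"turn":[0,0,0]},{"slide":[0,0,-0.1],"turn":[0,0,0]},{"slide":[0,0,-0.1],"turn":[0,0,0]},{"slide":[0,0,-0.1],"turn":[0,0,0]}]'
```

```text
t: 8.9
eef_pos: [0.471, 0.0929, 0.1145]
eef_rot: [0.137, 0.991, 0.0, 0.0]
contact_force: [-1.1, -0.4, 3.0]
width: 0.0113
grip_force: 59.6
t: 9.4
eef_pos: [0.4713, 0.0929, 0.1143]
eef_rot: [0.137, 0.991, 0.0, 0.001]
contact_force: [-5.8, -1.1, 15.2]
width: 0.0115
grip_force: 60.8
```

```bash
python3 -m crank '[{"slide":[0,0,0.1],"turn":[0,0,0]},{"slide":[0,0,0.1],"turn":[0,0,0]},{"slide":[0,0,0.1],"turn":[0,0,0]}]';python3 -m crank '[{"slide":[0,0,0],"turn":[0,0,0]},{"slide":[0,0,0],"turn":[0,0,0]},{"slide":[0,0,0],"turn":[0,0,0]},{"slide":[0,0,0],"turn":[0,0,0]},{"slide":[0,0,2],"turn":[0,0,0]},{"slide":[0,0,5],"turn":[0,0,0]},{"slide":[0,0,8],"turn":[0,0,0]},{"slide":[0,0,8],"turn":[0,0,0]},{"slide":[0,0,8],"turn":[0,0,0]}]' 0.2; python3 - <<'E'
from m import *
S=get_image('side');save(S,'s5.png',(220,180,340,300),4)
p=robot.observe()['eef_pos']
for q in((.471,.0929,.108),(.471,.0929,.133),(.471,.0929,.084)):print(proj(S,q))
E
```

```text
t: 9.78
eef_pos: [0.471, 0.0929, 0.1144]
eef_rot: [0.137, 0.991, 0.0, 0.0]
contact_force: [-1.9, -0.6, 6.0]
width: 0.0114
grip_force: 59.8
t: 10.9
eef_pos: [0.4706, 0.0928, 0.1936]
eef_rot: [0.137, 0.991, -0.0, -0.0]
contact_force: [0.5, -0.2, 0.2]
width: 0.0342
grip_force: 0.0
(np.float64(278.38788859609036), np.float64(231.6291849837408))
(np.float64(277.68375017818096), np.float64(220.9301607797806))
(np.float64(279.0480945176323), np.float64(241.66067730757484))
```

View pics/s5.png

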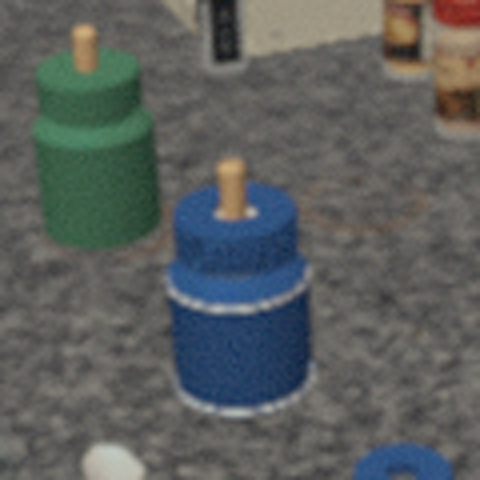

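The picture shows the lid stack seated square on the tin, knob top at full-frame (278,219) against a predicted 221. Next I take the cap by its rim.

```bash
python3 -m crank '[{"slide":[0,0,0],"turn":[0,0,0]},{"slide":[0,0,0],"turn":[0,0,0]},{"slide":[0,0,0],"turn":[0,0,0]},{"slide":[0,0,0],"turn":[0,0,0]},{"slide":[0,0,-3],"turn":[0,0,0]},{"slide":[0,0,-5],"turn":[0,0,0]},{"slide":[0,0,-7],"turn":[0,0,0]},{"slide":[0,0,-8.5],"turn":[0,0,0]},{"slide":[0,0,-9.5],"turn":[0,0,0]},{"slide":[0,0,-9.5],"turn":[0,0,0]}]' -1;python3 -m crank '[{"slide":[0,0,-0.5],"turn":[0,0,0]},{"slide":[0,0,-1],"turn":[0,0,0]},{"slide":[0,0,-1.4],"turn":[0,0,0]},{"slide":[0,0,-1.6],"turn":[0,0,0]},{"slide":[0,0,-1.6],"turn":[0,0,0]}]'
```

```text
t: 12.2
eef_pos: [0.4708, 0.0929, 0.099]
eef_rot: [0.137, 0.991, -0.0, -0.0]
contact_force: [0.5, 0.8, 0.4]
width: 0.0853
grip_force: 0.0
t: 12.82
eef_pos: [0.4709, 0.0929, 0.0832]
eef_rot: [0.137, 0.991, -0.0, -0.0]
contact_force: [0.5, 0.2, 0.7]
width: 0.0853
grip_force: 0.0
```

```bash
python3 -m crank '[{"slide":[0,0,0],"turn":[0,0,0]},{"slide":[0,0,0],"turn":[0,0,0]},{"slide":[0,0,0],"turn":[0,0,0]},{"slide":[0,0,0],"turn":[0,0,0]},{"slide":[0,0,0],"turn":[0,0,0]},{"slide":[0,0,0],"turn":[0,0,0]}]' 1; python3 - <<'E'
from m import *
S=get_image('side');save(S,'s6.png',(220,180,340,300),4)
E
```

```text
t: 13.58
eef_pos: [0.4712, 0.0929, 0.084]
eef_rot: [0.137, 0.991, 0.0, 0.0]
contact_force: [-2.6, 0.0, 7.4]
width: 0.0629
grip_force: 63.5
```

View pics/s6.png

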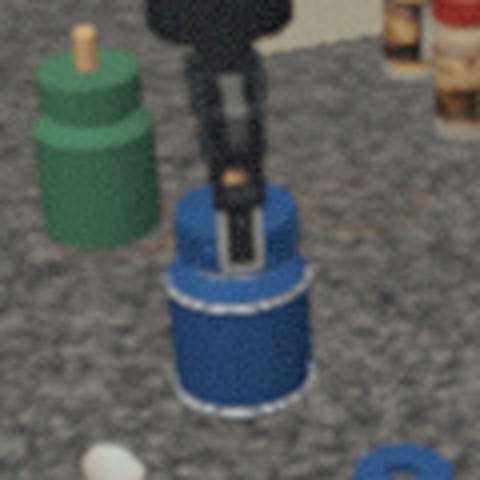

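The picture shows the pad on the cap's skirt around full-frame (280,240), with tip and shoulder clear and the tin unmoved. Now I lift slowly and straight.

```bash
python3 -m crank '[{"slide":[0,0,0.3],"turn":[0,0,0]},{"slide":[0,0,0.6],"turn":[0,0,0]},{"slide":[0,0,1],"turn":[0,0,0]},{"slide":[0,0,1.5],"turn":[0,0,0]},{"slide":[0,0,2.5],"turn":[0,0,0]},{"slide":[0,0,4],"turn":[0,0,0]},{"slide":[0,0,6],"turn":[0,0,0]},{"slide":[0,0,8],"turn":[0,0,0]},{"slide":[0,0,9.5],"turn":[0,0,0]},{"slide":[0,0,10.1],"turn":[0,0,0]},{"slide":[0,0,10.1],"turn":[0,0,0]},{"slide":[0,0,10.1],"turn":[0,0,0]}]';python3 -m crank '[{"slide":[0,0,0],"turn":[0,0,0]},{"slide":[0,0,0],"turn":[0,0,0]},{"slide":[0,0,0],"turn":[0,0,0]}]'; python3 - <<'E'
from m import *
S=get_image('side');save(S,'s7.png',(220,170,340,290),4)
for z in(.103,.133):print(proj(S,(.471,.0929,z)))
E
```

```text
t: 15.12
eef_pos: [0.4706, 0.0929, 0.1837]
eef_rot: [0.137, 0.991, -0.0, -0.001]
contact_force: [0.9, 0.5, -0.7]
width: 0.0626
grip_force: 65.5
t: 15.5
eef_pos: [0.4709, 0.0929, 0.1842]
eef_rot: [0.137, 0.991, -0.0, -0.0]
contact_force: [-0.0, 0.3, -0.7]
width: 0.0629
grip_force: 65.5
(np.float64(278.526686832902), np.float64(233.73815341571984))
(np.float64(277.68375017818096), np.float64(220.9301607797806))
```

View pics/s7.png

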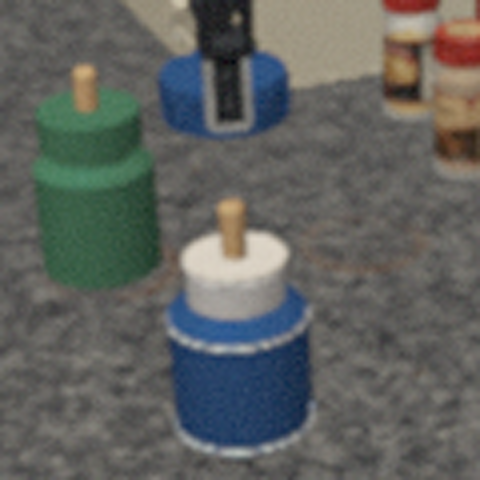

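The picture shows the white inner lid seated, with its knob top at full-frame (278,220), where it should be. The outer lid is held level about 10 cm above its seat, at (276,193).

```bash
python3 -c "
from plant import robot
print(robot.finish_job())"
```

```text
the job is handed in; nothing more can be done
None
```

The job is handed in (verdict not shown): the inner lid is seated on the blue tin, the outer lid is held level about 10 cm above its seat, and nothing else appeared disturbed in the pictures.

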